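# Snap a food container's lid shut along its seam with a spatula

### The job

Take the wooden spatula from its white stand and use its round tip to close the lid of the steel container under the slatted rack: starting on the red tab, follow the seam slowly in one unbroken run along the blue tabs, pressing each tab fully home in turn before the next, firmly enough to seat it but gently enough not to dent the lid, without lifting the tip away from the seam and without pressing with your fingers. Then stand the spatula, tip down, in the upright blue cup and let go. Do not shove the stack of containers or the ramekin about.

Things in the scene. Friction and masses are not known exactly. Their poses are not given: they have to be found in the camera images.
- container: Round steel food container, 144 mm across, fixed; origin: centre of its underside on the work surface, x and y level, z up. Its white plastic lid is 154 mm across; in the lid's flat top runs the seam, a dark circle of radius 65 mm about the container's z axis, with five rounded snap tabs. Pressing with more than 22 N dents it.
- seam_centre (a point): Fixed point on the container's axis, 70 mm above its origin: nominal centre of the lid's flat top. The real lid sits unevenly: its top is 0 to 5 mm higher than this point, and it leans by up to 0.035 rad either way about the container's x axis (one end of the row of tabs higher than the other). Neither is measured: feel for it.
- seam_start (a point): Nominal place of the red tab 0 (at lid-top height, before the lid's unevenness). Tab k (0 to 4) lies on the seam at -36 + 18 k degrees about the container's z axis, from its x axis towards its y axis; tab 0 is red, the rest blue. Tabs: rounded ribs 20 mm long (radially), 19 mm wide, top radius 12.5 mm; 5 mm proud of the lid when up, 0.5 mm when home.
- rack: Grey resin slatted rack over the tabs, fixed; origin on the work surface within 6 mm (x) and 20 mm (y) of the container's. In its frame (x to the back) the deck spans x 33 to 87, y +-135, z 192 to 204 mm; posts 22 x 16 mm at x 76, y +-126, cross pieces under the deck there down to z 180. Tabs are reached with the spatula tilted, the hand in front (-x) of the deck.
- stand: White ceramic block, 80 x 80 mm, 80 mm high, fixed, with an upright through hole of 18.5 mm in the middle; origin: centre of its underside.
- spatula: Wooden spatula, 165 mm long, 70 g: a round shank 16 mm across with a hemispherical tip (radius 8 mm) and, from 75 mm above the tip to the end at 165 mm, a square handle 26 x 26 mm. Starts upright, tip down in the stand, the handle's shoulder resting on the stand's top. Origin: the very tip; z runs along it towards the handle; x and y are square to the handle's faces.
- spatula_tip (a point): The very tip of the spatula (same point as its origin).
- cup: Blue plastic cup, loose, 110 mm high, 84 mm across at the mouth, wall 4 mm; origin: centre of its underside, z up.
- stack: Bystander: three round steel containers with white lids clipped into one stack, 128 mm across, 180 mm high, loose, 1.4 kg; origin: centre of the underside.
- ramekin: Bystander: glass ramekin, 90 mm across, 50 mm high, loose; origin: centre of the underside.
- tab0 (a joint): Snap tab 0: 0 = up, 0.0045 (m) = fully down; home from 0.0035 on. It yields slowly to a push of about 3 N or more and stays down; 5 to 9 N is a good push.
- tab1 (a joint): Snap tab 1: 0 = up, 0.0045 (m) = fully down; home from 0.0035 on. It yields slowly to a push of about 3 N or more and stays down; 5 to 9 N is a good push.
- tab2 (a joint): Snap tab 2: 0 = up, 0.0045 (m) = fully down; home from 0.0035 on. It yields slowly to a push of about 3 N or more and stays down; 5 to 9 N is a good push.
- tab3 (a joint): Snap tab 3: 0 = up, 0.0045 (m) = fully down; home from 0.0035 on. It yields slowly to a push of about 3 N or more and stays down; 5 to 9 N is a good push.
- tab4 (a joint): Snap tab 4: 0 = up, 0.0045 (m) = fully down; home from 0.0035 on. It yields slowly to a push of about 3 N or more and stays down; 5 to 9 N is a good push.
Mind the look-alikes: they are no part of the job. What is meant by the spatula is not turquoise, and is the larger of those in its own colour. Leave any green look-alike of the cup alone.

How it is judged (in metres and radians):
On the way, in this order (a step that is already met when the one before it is completed fails the run):
1. the red tab is home, pressed with the spatula (value of joint tab0 above 0.0035 m and contact force between spatula and container above 1 N), for 0.05 s.
2. the first three tabs are home (value of joint each of tab0, tab1, tab2 above 0.0035 m), for 0.05 s.
3. all five tabs are home (all of step 2 and value of joint each of tab3, tab4 above 0.0035 m), for 0.05 s.
4. the spatula's tip is down in the cup (z of spatula_tip in the frame of cup below 0.04 m and horizontal distance between spatula_tip and cup below 0.042 m), for 0.05 s.
At the end, for the whole second after the job is handed in: All five tabs are down by at least 3.5 of their 4.5 mm; the spatula stands released and at rest in the cup, tip down (tip less than 30 mm above the cup's underside and inside it); the cup stands upright on the work surface within 0.1 rad (all of step 3 and z of spatula_tip in the frame of cup between 0 and 0.03 m and distance between spatula_tip and cup below 0.05 m and angle between spatula's own z axis and vertical below 1 rad and angle between cup's own z axis and vertical below 0.1 rad and height (world z) of cup below 0.01 m and linear speed of each of spatula, cup below 0.02 m/s); the robot touches nothing.
It fails at once if the spatula presses on the container, lid or tabs with more than 22 N (contact force between spatula and container above 22 N).
It fails at once if the hand itself presses on the container, lid or tabs (over 1 N) (contact force between any of the fingers, the arm and container above 1 N).
It fails at once if a tab is home while the one before it is down by less than 2.5 mm ((value of joint tab1 above 0.0035 m and value of joint tab0 below 0.0025 m) or (value of joint tab2 above 0.0035 m and value of joint tab1 below 0.0025 m) or (value of joint tab3 above 0.0035 m and value of joint tab2 below 0.0025 m) or (value of joint tab4 above 0.0035 m and value of joint tab3 below 0.0025 m)).
It fails at once if between first and last tab the tip is lifted over 90 mm above the container's underside, or the spatula goes faster than 0.1 m/s (value of joint tab0 above 0.0035 m and value of joint tab4 below 0.0035 m and (z of spatula_tip in the frame of container above 0.09 m or linear speed of spatula above 0.1 m/s)).
It fails at once if the stack or the ramekin is moved by over 15 mm (distance of any of stack, ramekin from where it was at the start of the episode above 0.015 m).
It also fails if it takes over 72 s, if anything falls off the work surface, if the arm or the gripper's body presses on something with over 40 N, if the wrist force passes 120 N, or if a joint passes its speed limit or range.

### The arm

A 7-joint arm with a two-finger parallel gripper is mounted at the origin on the work surface. World frame = base frame: x ahead of the robot, y to its left, z up, the work surface at z = 0. Lengths are in mm, angles in rad, forces in N, time in s.
With the tool pointing down it reaches from about 425 to 825 mm from the base axis. Payload 3.6 kg.
Tool frame: the origin (TCP) lies at the very end of the fingers, on their centre line; the grasp point (between the pads) lies bot.grip_point_offset behind it (bot.grip_point_offset is the distance from the TCP to the grasp point, in mm); z points along the fingers, y is the line along which they close (so a half turn about z gives the same grasp; the last joint's range is limited). The gripper opens to 93 mm and grips with 3 to 60 N. Pads are 15 mm wide; open, the fingers measure 128 mm over their backs; the gripper's body (75 mm by 188 mm) begins 65 mm behind the grasp point.
Start: joints at [1.258, 0.615, -0.013, 1.423, 0.008, 1.103, -0.04], TCP at [183.887, -623.416, 218.64] pointing down, gripper open.
Joint ranges: [-3.12, 3.12], [-0.3, 2.06], [-1.34, 1.32], [0.26, 2.42], [-1.36, 4.5], [0.01, 1.98], [-2.84, 2.84]. Speed limits (rad/s): [2.79, 2.79, 3.14, 3.14, 3.14, 3.14, 3.14].

### API

Orientations are given as a rotation vector (axis times angle).
In Python, from plant import bot, optics gives the robot as it stands.
- The arm moves only by the tool apply_moves, never from a script. Its argument "motion" is a list of rows, each a list of 7 numbers: the shift along the tool's x, y, z each as a share of 30 mm, from -1 to 1, then the turn, a rotation vector about the tool's x, y, z each as a share of 8 degrees, from -1 to 1, then the opening, from 0 (shut) to 1 (fully open). A call has 1 to 8 rows; each row shifts and turns the commanded pose from where the row before left it, along the tool's axes as they then stand; what a row does not reach is not made up. A row lasts 1/8 s, in which the tool goes at most 62.5 mm and 10.7 degrees, less where a joint would pass 70% of its speed; a pose out of reach is approached as far as the arm can. A call with a number of a shift or a turn outside -1 to 1 is refused whole. A call with a gripper value outside its range is refused whole. The fingers move at their own pace and stop on an object; "grip_force" is the grip in N (left out, the last holds). Time passes only in rows, so rows that do not move let the fingers close. It gives the time, the measured TCP pose, the force, the opening and the grip force at its end, in the units of the state.
- bot.sense(): the state, without advancing time (a new reading comes with each control period).
- optics.capture(name): name is "side" or "top"; returns the picture (384x512x3 uint8, red, green, blue); there is no depth.
- optics.camera_info(name): a dict with "fovy" (degrees; the focal length in pixels is half the picture's height over the tangent of half this angle, whatever the lens; pixels are square), "cx", "cy" (the principal point, pixels), "rvec" (rotation vector, rad) and "tvec" (3), from world to camera coordinates, as OpenCV has them. Camera axes: x right, y down, z forward; pixel columns grow to the right and rows downward; lengths in mm; the calibration is good to about 2 mm. A picture is of the moment at which its call begins. camera_info takes no time and is no camera call.
- bot.hand_in(): hands the job in; it is judged then, once.
The state is a dict: "time_s": time; "joint_pos": joint angles; "joint_vel": joint speeds; "joint_efforts": joint torques, N m; "eef_pos": TCP position; "eef_rot": TCP orientation; "wrist_force": force on the tool from outside, world axes, zero at the start; "torque": the same for the moment, N m; "width": opening from 0.0 (shut) to 1.0 (fully open); "grip_force": force on a finger pad.
Only numpy, scipy, OpenCV 4.12 (cv2) and the standard library are available. Lean on these libraries where they do the work, as an engineer would, in place of code of your own. Each camera call takes 0.05 s, during which the arm holds its last target. There are 200 camera calls.

## Working session

There is one attempt and no reset: what is moved stays moved. The work goes in short steps, Python scripts to look and compute and a tool call to move; the robot and the scene stay as the last step left them, time stands still between calls to the robot, and variables do not carry over. Pictures are saved under pics/ and viewed, at most 10 in all, crops included, and the job is handed in when it is done.

Besides the shell and the picture viewer there is one more tool, called after "Call:" in YAML: its name, and indented under it one key for each argument. apply_moves: Moves the arm, as the interface text tells. Its arguments: {"type":"object","properties":{"motion":{"type":"array"},"grip_force":{"type":"number"}},"required":["motion"]}

```bash
mkdir -p pics; ls
python3 - <<'E'
from plant import bot, optics
import cv2
for n in("side","top"):
    print(n,optics.camera_info(n)); cv2.imwrite(f"pics/{n}0.png",cv2.cvtColor(optics.capture(n),cv2.COLOR_RGB2BGR))
print(bot.sense(),bot.grip_point_offset)
E
```

```text
pics
side {'fovy': 52.536392160515625, 'cx': 250.22230175825266, 'cy': 192.90273549531395, 'rvec': array([ 2.15789506, -0.33291695,  0.19203708]), 'tvec': array([-510.61420868,  147.53183336,  878.51359843])}
top {'fovy': 47.682027135105066, 'cx': 255.090422832406, 'cy': 193.99844148966554, 'rvec': array([ 2.13163604, -2.15859094,  0.16947044]), 'tvec': array([ -11.85591555,  547.68602654, 1174.81821362])}
{'time_s': 0.1, 'joint_pos': array([ 1.25749504,  0.61581272, -0.01260376,  1.4246957 ,  0.0081545 ,
        1.10336112, -0.04039798]), 'joint_vel': array([-0.00021678, -0.00189521,  0.00122992, -0.00398382,  0.00063166,
       -0.00214633,  0.00011628]), 'joint_efforts': array([ 1.90423438e-03, -4.60035539e+01,  2.10215854e-01, -1.66242456e+01,
       -6.11994951e-02,  1.69219502e-02,  1.10050091e-04]), 'eef_pos': array([ 183.67350534, -622.79964247,  217.61761724]), 'eef_rot': array([-3.10716064e+00, -4.48777433e-01,  6.25538438e-04]), 'wrist_force': array([ 1.01090249,  0.27401207, -0.12242364]), 'torque': array([0.00504193, 0.04056809, 0.03778795]), 'grip_force': 0.0, 'width': 0.9975324726002777} 18.8
```

View pics/side0.png

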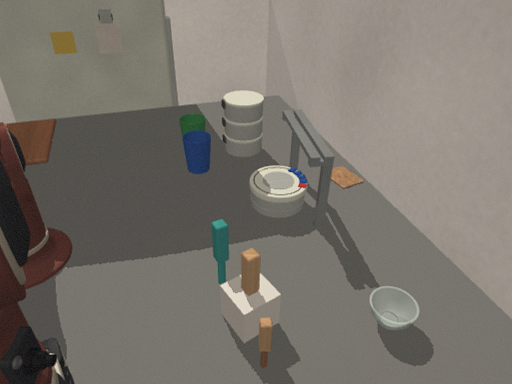

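View pics/top0.png

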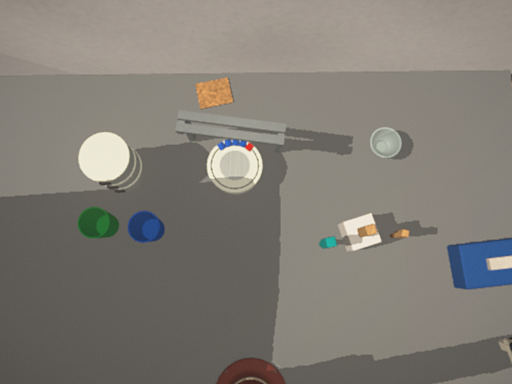

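```bash
cat > h.py <<'E'
import numpy as np, cv2
from scipy.optimize import least_squares
from plant import bot, optics
def cam(n):
    c=optics.camera_info(n); f=192/np.tan(np.radians(c['fovy'])/2)
    return np.array([[f,0,c['cx']],[0,f,c['cy']],[0,0,1]]),cv2.Rodrigues(c['rvec'])[0],np.array(c['tvec'],float)
C={n:cam(n) for n in("side","top")}
def proj(n,P):
    K,R,t=C[n]; q=(np.atleast_2d(P)@R.T+t)@K.T; return q[:,:2]/q[:,2:]
def ray(n,uv):
    K,R,t=C[n]; return -R.T@t, R.T@np.linalg.solve(K,[uv[0],uv[1],1])
def at_z(n,uv,z):
    o,d=ray(n,uv); return o+d*(z-o[2])/d[2]
def tri(s,t):
    r=least_squares(lambda p:np.r_[proj("side",p)[0]-s,proj("top",p)[0]-t],[500,0,100]); return r.x.round(1),r.fun.round(1)
def crop(n,img,x,y,w,h,k): return cv2.resize(img[y:y+h,x:x+w],None,fx=k,fy=k,interpolation=cv2.INTER_CUBIC)
E
python3 - <<'E'
from h import *
s=cv2.imread('pics/side0.png');t=cv2.imread('pics/top0.png')
a=np.hstack([crop('',s,205,215,100,150,4)[:600],crop('',t,320,205,100,75,4).repeat(1,0) if 0 else np.vstack([crop('',t,315,200,100,75,4),crop('',t,195,100,100,75,4)])])
cv2.imwrite('pics/m1.png',a)
b=np.hstack([np.vstack([crop('',s,235,150,100,75,4),crop('',s,170,100,100,75,4)]),np.vstack([crop('',t,75,130,100,75,4),crop('',t,75,190,100,75,4)])])
cv2.imwrite('pics/m2.png',b)
E
```

```text
(no output)
```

View pics/m1.png

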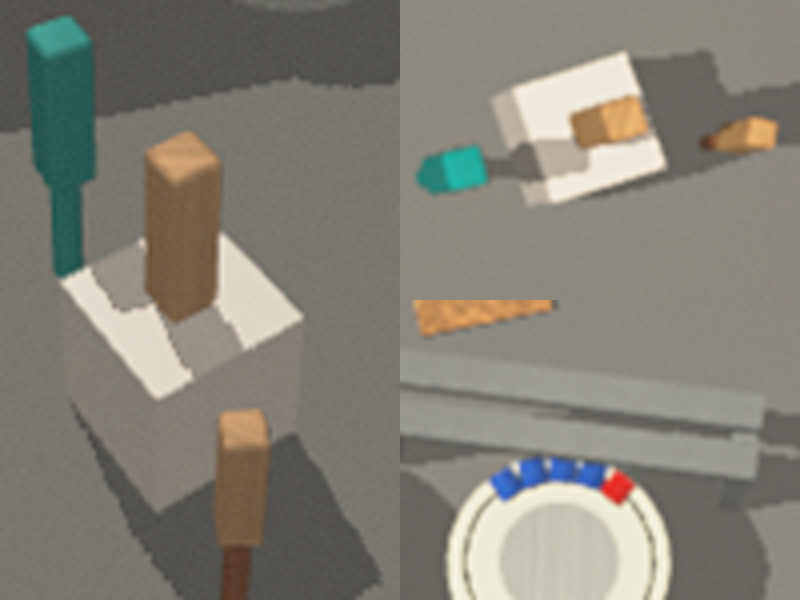

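View pics/m2.png

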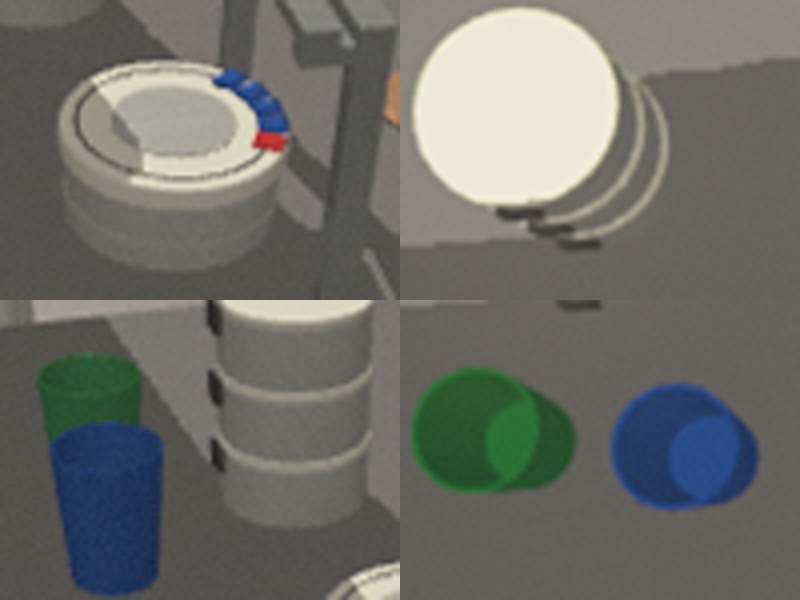

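```bash
cat > m.py <<'E'
from h import *
def fit(pts,obs,x0,free_z=True):
    """pts: model points Nx3; obs list of (cam, idx, uv); params x,y,yaw,z"""
    def res(p):
        c,s=np.cos(p[2]),np.sin(p[2]); R=np.array([[c,-s,0],[s,c,0],[0,0,1]])
        W=pts@R.T+[p[0],p[1],p[3]]
        r=[proj(n,W[i])[0]-uv for n,i,uv in obs]
        r=np.concatenate(r)
        return r if free_z else np.r_[r,(p[3]-x0[3])*100]
    q=least_squares(res,x0,x_scale=[100,100,1,100]); return q.x.round(3),q.fun.round(1)
A=lambda x,y:(205+x/4,215+y/4)      # m1 left (side)
B=lambda x,y:(315+(x-400)/4,200+y/4) # m1 right top
D=lambda x,y:(195+(x-400)/4,100+(y-300)/4)
E=lambda x,y:(235+x/4,150+y/4)
F=lambda x,y:(170+x/4,100+(y-300)/4)
G=lambda x,y:(75+(x-400)/4,190+(y-300)/4)
sq=lambda a:np.array([[a,a,0],[-a,a,0],[-a,-a,0],[a,-a,0]],float)
if __name__=="__main__":
    for n in C: print(n,(-C[n][1].T@C[n][2]).round(0))
    # stand
    T=at_z('top',B(590,127),80); print('stand rough',T.round(0))
    st=[('top',0,B(518,88)),('top',3,B(628,51)),('top',2,B(667,165)),('top',1,B(553,204))]
    print(fit(sq(40),st,[T[0],T[1],0,80]))
    print([ [at_z('side',A(*p),80).round(0)[:2] for p in((60,280),(303,317),(160,399),(218,233))]],[at_z('top',o[2],80).round(0)[:2] for o in st])
    print('spat tri',tri(A(184,155),B(627,118)))
    print('cup rim tri',tri(F(107,445),G(675,446)), 'rim at110',at_z('side',F(107,445),110).round(0),at_z('top',G(675,446),110).round(0))
    sp=[('side',uv) for uv in (A(146,152),A(188,131),A(221,152),A(181,182))]
    print('spat side corners z170',[at_z('side',u,170).round(0)[:2] for _,u in sp])
    tp=[D(617,487),D(592,473),D(561,468),D(531,472),D(506,484)]
    ts=[E(270,142),E(270,122),E(260,106),E(249,90),E(231,76)]
    tabs=np.array([[65*np.cos(a),65*np.sin(a),0] for a in np.radians(-36+18*np.arange(5))])
    print('tabs',[tri(a,b)[0] for a,b in zip(ts,tp)])
    obs=[('top',i,tp[i]) for i in range(5)]+[('side',i,ts[i]) for i in range(5)]
    print(fit(tabs,obs,[600,50,0,75]))
    dk=np.array([[33,135,0],[87,135,0],[87,-135,0],[33,-135,0]],float)
    print(fit(dk,[('top',0,(177,133)),('top',1,(177.5,112)),('top',2,D(764,398)),('top',3,D(757,479))],[600,50,0,204]))
    # lid disc from top: cream mask
    t=cv2.imread('pics/top0.png').astype(int)
    print('ramekin',at_z('top',(385,143),50).round(0),'stack',at_z('top',(104,157),180).round(0))
E
python3 m.py
```

```text
side [ 282. -762.  628.]
top [ 364.  -10. 1244.]
stand rough [ 436. -305.   80.]
(array([ 4.36048e+02, -3.05870e+02,  2.88000e-01,  7.98400e+01]), array([-0.6, -0.2, -0.1,  0.3,  0.2,  0.3,  0.4, -0.5]))
[[array([ 387., -278.]), array([ 486., -332.]), array([ 411., -355.]), array([ 466., -272.])]] [array([ 463., -258.]), array([ 487., -333.]), array([ 410., -355.]), array([ 385., -278.])]
spat tri (array([ 436.5, -305.6,  169.4]), array([-0.3,  0. ,  0.1, -0.4]))
cup rim tri (array([456.1, 273.1, 109.6]), array([-0.5,  0.1,  0.1, -0.5])) rim at110 [458. 272. 110.] [455. 273. 110.]
spat side corners z170 [array([ 422., -300.]), array([ 443., -293.]), array([ 452., -309.]), array([ 431., -321.])]
tabs [array([676.9,  -4.2,  69.5]), array([685.3,  13.3,  72.7]), array([688.7,  35.1,  71.5]), array([687.7,  55.4,  71.9]), array([680. ,  72.2,  74.3])]
(array([ 6.25032e+02,  3.72800e+01, -4.90000e-02,  7.19640e+01]), array([-0.2,  0. , -0.3,  0.1,  0.2, -0.1,  0.5, -0.2,  0. , -0.2, -0.6,
       -0.8,  0.1,  0. ,  1. , -0.1, -0. ,  0.2, -1. ,  0.8]))
(array([ 6.29130e+02,  4.72890e+01, -1.24000e-01,  2.00482e+02]), array([-1.2,  0. ,  1.3,  0.3,  0.2, -0.5, -0.2,  0.2]))
ramekin [ 688. -389.   50.] stack [625. 360. 180.]
```

```bash
cat >> h.py <<'E'
from scipy.spatial.transform import Rotation as Ro
def toolR(yaw,tilt=0):
    """tool x at world angle yaw, tool z down, then turned by -tilt about tool x"""
    x=np.array([np.cos(yaw),np.sin(yaw),0]); z=np.array([0,0,-1.]); 
    return Ro.from_matrix(np.c_[x,np.cross(z,x),z])*Ro.from_rotvec([-tilt,0,0])
def plan(pos,R,n,width,p0=None,R0=None,dec=2):
    s=bot.sense(); p=np.array(s['eef_pos'] if p0 is None else p0); q=Ro.from_rotvec(s['eef_rot']) if R0 is None else R0
    for i in range(n):
        k=n-i; d=q.inv().apply((np.array(pos)-p)/k)/30; w=(q.inv()*R).as_rotvec()/k/np.radians(8)
        d=d.round(dec);w=w.round(dec)
        print([*map(float,d),*map(float,w),width],end=',\n' if (i+1)%8 else '\n--\n')
        p=p+q.apply(d*30); q=q*Ro.from_rotvec(w*np.radians(8))
        if max(abs(d).max(),abs(w).max())>1: print('OVER')
    print('end',p.round(1)); return p,q
E
python3 - <<'E'
from m import *
print('turq',tri(A(60,36),B(470,165)),'small',tri(A(243,427),B(764,133)))
dk=np.array([[33,135,0],[87,135,0],[87,-135,0],[33,-135,0]],float)
print('rack',fit(dk,[('top',0,(177,133)),('top',1,(177.5,112)),('top',2,D(764,398)),('top',3,D(757,479))],[600,50,0,204],False))
t=cv2.imread('pics/top0.png').astype(int)
# lid disc: bright, cream
roi=np.zeros(t.shape[:2],np.uint8); roi[128:200,200:270]=1
for th in(120,140,160):
    m=((t.min(2)>th)&(roi>0)).astype(np.uint8)
    c=max(cv2.findContours(m,0,cv2.CHAIN_APPROX_NONE)[0],key=cv2.contourArea); (e,ax,an)=cv2.fitEllipse(cv2.convexHull(c)); print(th,e,ax,at_z('top',e,66).round(1))
s=bot.sense(); R=Ro.from_rotvec(s['eef_rot']); print(R.as_matrix().round(3))
plan([436,-306,260],toolR(1.87),16,0.55)
E
```

```text
turq (array([ 407.9, -207.9,  164.6]), array([ 0.1, -0. , -0. ,  0.1])) small (array([ 428.5, -407.2,  120.1]), array([-0.1,  0. ,  0. , -0.2]))
rack (array([ 6.28045e+02,  4.71240e+01, -1.24000e-01,  2.04000e+02]), array([-1.4,  0. ,  1.1,  0.2,  0.4, -0.5, -0.1,  0.2, -0. ]))
120 (226.73126220703125, 164.28057861328125) (55.05027770996094, 73.81654357910156) [628.   58.9  66. ]
140 (234.0072021484375, 165.7765655517578) (51.38157272338867, 57.24258041381836) [623.6  38.8  66. ]
160 (234.14515686035156, 165.49978637695312) (48.47354507446289, 56.9162483215332) [624.4  38.4  66. ]
[[ 0.959  0.283 -0.001]
 [ 0.283 -0.959  0.002]
 [-0.    -0.002 -1.   ]]
[0.69, -0.48, -0.09, -0.0, -0.0, -0.71, 0.55],
[0.74, -0.41, -0.09, -0.0, -0.0, -0.71, 0.55],
[0.77, -0.34, -0.09, -0.0, -0.0, -0.71, 0.55],
[0.8, -0.26, -0.09, -0.0, -0.0, -0.71, 0.55],
[0.82, -0.18, -0.09, -0.0, -0.0, -0.71, 0.55],
[0.84, -0.1, -0.09, -0.0, -0.0, -0.71, 0.55],
[0.84, -0.01, -0.09, -0.0, -0.0, -0.71, 0.55],
[0.84, 0.07, -0.09, -0.0, -0.0, -0.71, 0.55]
--
[0.83, 0.15, -0.08, -0.0, -0.0, -0.71, 0.55],
[0.81, 0.23, -0.09, -0.0, -0.0, -0.71, 0.55],
[0.79, 0.31, -0.08, -0.0, -0.0, -0.71, 0.55],
[0.75, 0.39, -0.09, -0.0, -0.0, -0.71, 0.55],
[0.71, 0.46, -0.08, -0.0, -0.0, -0.7, 0.55],
[0.66, 0.53, -0.09, -0.0, -0.01, -0.71, 0.55],
[0.6, 0.59, -0.08, -0.0, -0.0, -0.7, 0.55],
[0.54, 0.65, -0.09, -0.0, -0.01, -0.71, 0.55]
--
end [ 435.9 -306.1  260.1]
```

The wooden candidates are the spatula in the stand (side view 251,255), which is the larger one, and a small one at (265,325). Turquoise (219,225) is excluded. The heights check out: the handle top triangulates to 169 mm against 170 expected. The blue cup is at top view (144,227) with its rim at 110 mm. The green one is left alone.

Call:
apply_moves:
  motion:
    - [0.69, -0.48, -0.09, 0, 0, -0.71, 0.55]
    - [0.74, -0.41, -0.09, 0, 0, -0.71, 0.55]
    - [0.77, -0.34, -0.09, 0, 0, -0.71, 0.55]
    - [0.8, -0.26, -0.09, 0, 0, -0.71, 0.55]
    - [0.82, -0.18, -0.09, 0, 0, -0.71, 0.55]
    - [0.84, -0.1, -0.09, 0, 0, -0.71, 0.55]
    - [0.84, -0.01, -0.09, 0, 0, -0.71, 0.55]
    - [0.84, 0.07, -0.09, 0, 0, -0.71, 0.55]
  grip_force: 10

```text
time_s: 1.1
eef_pos: [310.2, -464.5, 239.9]
eef_rot: [-2.691, -1.619, 0.0]
wrist_force: [-1.5, -0.3, -0.2]
width: 0.55
grip_force: 0.0
```

Call:
apply_moves:
  motion:
    - [0.83, 0.15, -0.08, 0, 0, -0.71, 0.55]
    - [0.81, 0.23, -0.09, 0, 0, -0.71, 0.55]
    - [0.79, 0.31, -0.08, 0, 0, -0.71, 0.55]
    - [0.75, 0.39, -0.09, 0, 0, -0.71, 0.55]
    - [0.71, 0.46, -0.08, 0, 0, -0.7, 0.55]
    - [0.66, 0.53, -0.09, 0, -0.01, -0.71, 0.55]
    - [0.6, 0.59, -0.08, 0, 0, -0.7, 0.55]
    - [0.54, 0.65, -0.09, 0, -0.01, -0.71, 0.55]

```text
time_s: 2.1
eef_pos: [436.2, -306.0, 260.2]
eef_rot: [1.861, 2.53, -0.003]
wrist_force: [-0.2, 0.5, 0.4]
width: 0.556
grip_force: 0.0
```

Call:
apply_moves:
  motion:
    - [0, 0, 0, 0, 0, 0, 0.55]
    - [0, 0, 0, 0, 0, 0, 0.55]

```text
time_s: 2.35
eef_pos: [435.0, -307.9, 260.1]
eef_rot: [1.868, 2.524, -0.005]
wrist_force: [-0.4, 0.5, -0.2]
width: 0.55
grip_force: 0.0
```

Run:
```python
from h import *
s=bot.sense(); print(s['time_s'],s['eef_pos'],s['joint_pos'].round(2),s['width'],Ro.from_rotvec(s['eef_rot']).as_matrix().round(3))
a=crop('',cv2.cvtColor(optics.capture('side'),4),200,150,100,150,4);b=crop('',cv2.cvtColor(optics.capture('top'),4),310,180,100,150,4)
cv2.imwrite('pics/m3.png',np.hstack([a,b]))
plan([436,-306,106],toolR(1.87),8,0.55)
```

```text
2.35 [ 434.98706952 -307.86274818  260.14001453] [ 0.9   0.43 -0.48  1.69  0.22  1.08  0.64] 0.5499766449884541 [[-0.292  0.956 -0.001]
 [ 0.956  0.292 -0.003]
 [-0.003 -0.002 -1.   ]]
[0.01, 0.01, 0.64, -0.0, 0.0, -0.0, 0.55],
[0.01, 0.01, 0.64, -0.0, 0.0, -0.0, 0.55],
[0.01, 0.01, 0.64, -0.0, 0.0, -0.0, 0.55],
[0.01, 0.01, 0.64, -0.0, 0.0, -0.0, 0.55],
[0.01, 0.01, 0.65, -0.0, 0.0, -0.01, 0.55],
[0.01, 0.0, 0.64, -0.0, 0.01, -0.0, 0.55],
[0.01, 0.01, 0.65, -0.01, 0.0, -0.01, 0.55],
[0.0, 0.0, 0.64, -0.0, 0.01, -0.0, 0.55]
--
end [ 435.9 -306.   106. ]
```

View pics/m3.png

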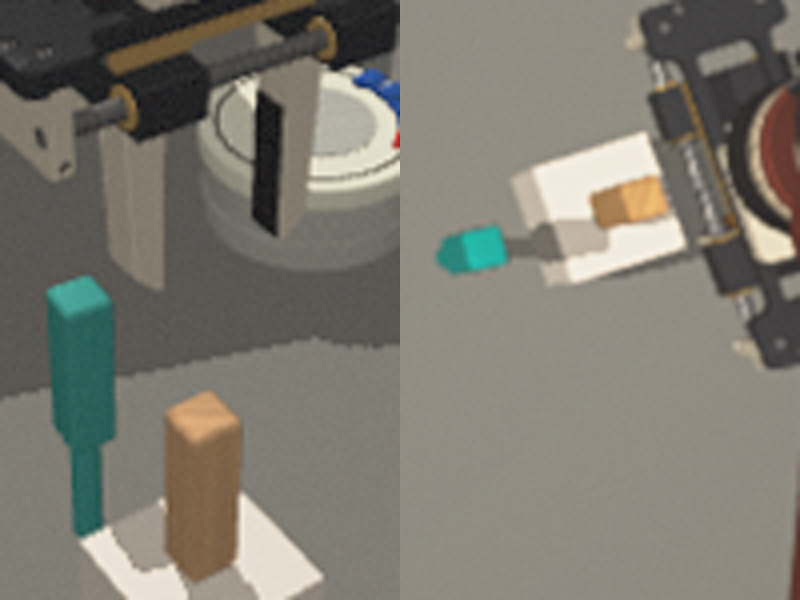

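The gripper hangs over the handle with its fingers square to the faces, and the look-alikes are clear. Descending.

Call:
apply_moves:
  motion:
    - [0.02, 0.03, 0.64, 0, 0, 0, 0.55]
    - [0.02, 0.02, 0.64, 0, 0, 0, 0.55]
    - [0.01, 0, 0.64, 0, 0, 0, 0.55]
    - [0, 0, 0.64, 0, 0, 0, 0.55]
    - [0, 0, 0.64, 0, 0, 0, 0.55]
    - [0, 0, 0.64, 0, 0, 0, 0.55]
    - [0, 0, 0.64, 0, 0, 0, 0.55]
    - [0, 0, 0.64, 0, 0, 0, 0.55]

```text
time_s: 3.45
eef_pos: [436.3, -306.6, 106.3]
eef_rot: [1.868, 2.524, -0.004]
wrist_force: [-0.3, 1.2, -0.2]
width: 0.552
grip_force: 0.0
```

Call:
apply_moves:
  motion:
    - [0, 0, 0, 0, 0, 0, 0.3]
    - [0, 0, 0, 0, 0, 0, 0.0]
    - [0, 0, 0, 0, 0, 0, 0.0]
    - [0, 0, 0, 0, 0, 0, 0.0]
  grip_force: 20

```text
time_s: 3.95
eef_pos: [437.2, -305.8, 107.8]
eef_rot: [1.864, 2.525, -0.004]
wrist_force: [-1.4, -0.3, 2.1]
width: 0.279
grip_force: 20.0
```

Call:
apply_moves:
  motion:
    - [0, 0, 0, 0, 0, 0, 0.0]
    - [0, 0, 0, 0, 0, 0, 0.0]
  grip_force: 60

```text
time_s: 4.2
eef_pos: [437.3, -305.9, 107.8]
eef_rot: [1.864, 2.525, -0.004]
wrist_force: [-1.6, -0.9, 6.0]
width: 0.28
grip_force: 60.0
```

```bash
cat >> h.py <<'E'
L=102.8; CX=np.array([624.8,37.8]); CY=-0.049; TILT=np.radians(35)
RT=toolR(CY+np.pi/2,TILT)
def tcp(tip,R=RT): return np.array(tip)-L*R.apply([0,0,1])
def tip_now():
    s=bot.sense(); return s['eef_pos']+L*Ro.from_rotvec(s['eef_rot']).apply([0,0,1])
def tab(a,r=65): 
    a=np.radians(a)+CY; return CX+r*np.array([np.cos(a),np.sin(a)])
E
python3 - <<'E'
from h import *
print(tab(-36),tab(0),RT.as_matrix().round(3),tip_now())
s=bot.sense(); R0=Ro.from_rotvec(s['eef_rot']); p0=s['eef_pos']+[0,0,150]
print(tcp([600,0,130]))
plan(tcp([600,0,130]),RT,16,0.0,p0,R0)
E
```

```text
[675.45164068  -2.93587236] [689.72198311  34.61627438] [[ 0.049  0.818  0.573]
 [ 0.999 -0.04  -0.028]
 [-0.     0.574 -0.819]] [ 437.35134912 -306.27880286    4.99108817]
[541.10711405   2.88806319 214.20883015]
[0.55, 0.4, 0.09, -0.27, -0.05, 0.15, 0.0],
[0.56, 0.38, 0.1, -0.27, -0.05, 0.15, 0.0],
[0.57, 0.37, 0.11, -0.27, -0.05, 0.15, 0.0],
[0.58, 0.35, 0.12, -0.27, -0.04, 0.15, 0.0],
[0.58, 0.33, 0.13, -0.27, -0.05, 0.15, 0.0],
[0.59, 0.31, 0.14, -0.27, -0.04, 0.15, 0.0],
[0.6, 0.3, 0.14, -0.27, -0.05, 0.15, 0.0],
[0.61, 0.28, 0.15, -0.27, -0.05, 0.15, 0.0]
--
[0.61, 0.26, 0.16, -0.27, -0.04, 0.15, 0.0],
[0.62, 0.24, 0.16, -0.27, -0.05, 0.15, 0.0],
[0.63, 0.22, 0.17, -0.27, -0.04, 0.15, 0.0],
[0.63, 0.2, 0.17, -0.27, -0.05, 0.16, 0.0],
[0.64, 0.18, 0.17, -0.27, -0.04, 0.15, 0.0],
[0.64, 0.16, 0.18, -0.27, -0.05, 0.16, 0.0],
[0.64, 0.14, 0.18, -0.27, -0.04, 0.15, 0.0],
[0.65, 0.13, 0.18, -0.27, -0.05, 0.16, 0.0]
--
end [541.2   2.8 214.2]
```

Call:
apply_moves:
  motion:
    - [0, 0, -0.4, 0, 0, 0, 0]
    - [0, 0, -0.8, 0, 0, 0, 0]
    - [0, 0, -0.95, 0, 0, 0, 0]
    - [0, 0, -0.95, 0, 0, 0, 0]
    - [0, 0, -0.95, 0, 0, 0, 0]
    - [0, 0, -0.95, 0, 0, 0, 0]

```text
time_s: 4.95
eef_pos: [437.3, -304.0, 258.2]
eef_rot: [1.863, 2.527, -0.001]
wrist_force: [-0.4, -0.5, -1.2]
width: 0.279
grip_force: 60.0
```

Call:
apply_moves:
  motion:
    - [0.55, 0.4, 0.09, -0.27, -0.05, 0.15, 0]
    - [0.56, 0.38, 0.1, -0.27, -0.05, 0.15, 0]
    - [0.57, 0.37, 0.11, -0.27, -0.05, 0.15, 0]
    - [0.58, 0.35, 0.12, -0.27, -0.04, 0.15, 0]
    - [0.58, 0.33, 0.13, -0.27, -0.05, 0.15, 0]
    - [0.59, 0.31, 0.14, -0.27, -0.04, 0.15, 0]
    - [0.6, 0.3, 0.14, -0.27, -0.05, 0.15, 0]
    - [0.61, 0.28, 0.15, -0.27, -0.05, 0.15, 0]

```text
time_s: 5.95
eef_pos: [489.2, -149.1, 235.5]
eef_rot: [1.913, 2.182, 0.308]
wrist_force: [-0.6, 1.0, -1.3]
width: 0.278
grip_force: 60.0
```

Call:
apply_moves:
  motion:
    - [0.61, 0.26, 0.16, -0.27, -0.04, 0.15, 0]
    - [0.62, 0.24, 0.16, -0.27, -0.05, 0.15, 0]
    - [0.63, 0.22, 0.17, -0.27, -0.04, 0.15, 0]
    - [0.63, 0.2, 0.17, -0.27, -0.05, 0.16, 0]
    - [0.64, 0.18, 0.17, -0.27, -0.04, 0.15, 0]
    - [0.64, 0.16, 0.18, -0.27, -0.05, 0.16, 0]
    - [0.64, 0.14, 0.18, -0.27, -0.04, 0.15, 0]
    - [0.65, 0.13, 0.18, -0.27, -0.05, 0.16, 0]

```text
time_s: 6.95
eef_pos: [541.6, 5.1, 218.6]
eef_rot: [1.921, 1.826, 0.568]
wrist_force: [0.7, 0.0, -0.4]
width: 0.277
grip_force: 60.0
```

Call:
apply_moves:
  motion:
    - [0, 0, 0, 0, 0, 0, 0]
    - [0, 0, 0, 0, 0, 0, 0]

```text
time_s: 7.2
eef_pos: [542.0, 3.7, 219.0]
eef_rot: [1.92, 1.826, 0.567]
wrist_force: [-0.7, -1.1, -0.5]
width: 0.277
grip_force: 60.0
```

Run:
```python
from h import *
s=bot.sense(); print(tip_now(),s['joint_pos'].round(2),(Ro.from_rotvec(s['eef_rot']).inv()*RT).as_rotvec().round(3),s['wrist_force'])
a=crop('',cv2.cvtColor(optics.capture('side'),4),220,110,100,150,4);b=crop('',cv2.cvtColor(optics.capture('top'),4),195,100,100,150,4)
cv2.imwrite('pics/m4.png',np.hstack([a,b]))
print(proj('side',tip_now()),proj('top',tip_now()))
plan(tcp([*tab(-36),93]),RT,8,0.0)
```

```text
[600.11154329   0.90010874 134.21088409] [-0.28  0.27  0.23  2.26  0.5   0.02 -0.63] [-0.009 -0.    -0.001] [-0.66858318 -1.07785054 -0.51629269]
[[275.590991   167.89736686]] [[248.18289108 168.72477415]]
[0.01, 0.16, 0.32, -0.01, 0.0, -0.0, 0.0],
[0.01, 0.16, 0.32, -0.01, 0.0, -0.0, 0.0],
[0.01, 0.16, 0.32, -0.01, 0.0, -0.0, 0.0],
[0.01, 0.15, 0.32, -0.01, 0.0, -0.01, 0.0],
[0.0, 0.15, 0.32, -0.01, 0.0, -0.0, 0.0],
[0.01, 0.16, 0.32, -0.0, 0.0, -0.01, 0.0],
[0.0, 0.15, 0.32, -0.01, 0.01, -0.0, 0.0],
[0.01, 0.16, 0.32, -0.0, 0.0, -0.01, 0.0]
--
end [616.7  -0.  177.3]
```

View pics/m4.png

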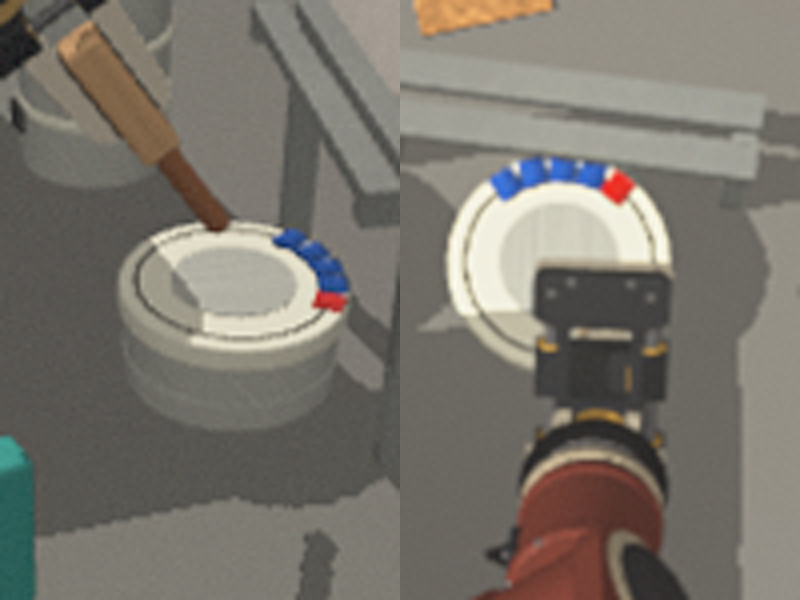

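Call:
apply_moves:
  motion:
    - [0.01, 0.16, 0.32, -0.01, 0, 0, 0]
    - [0.01, 0.16, 0.32, -0.01, 0, 0, 0]
    - [0, 0.16, 0.32, 0, 0, 0, 0]
    - [0.01, 0.15, 0.32, 0, 0, 0, 0]
    - [0, 0.15, 0.32, 0, 0, 0, 0]
    - [0.01, 0.16, 0.32, 0, 0, 0, 0]
    - [0, 0.15, 0.32, 0, 0, 0, 0]
    - [0.01, 0.16, 0.32, 0, 0, 0, 0]

```text
time_s: 8.3
eef_pos: [619.5, 2.5, 183.4]
eef_rot: [1.926, 1.831, 0.56]
wrist_force: [0.3, 0.5, -1.2]
width: 0.277
grip_force: 60.0
```

Call:
apply_moves:
  motion:
    - [0, 0, 0, 0, 0, 0, 0]
    - [0, 0, 0, 0, 0, 0, 0]

```text
time_s: 8.55
eef_pos: [618.6, 2.3, 183.6]
eef_rot: [1.925, 1.831, 0.559]
wrist_force: [0.2, -0.2, -0.8]
width: 0.277
grip_force: 60.0
```

Run:
```python
from h import *
s=bot.sense(); print(tip_now(),tab(-36),s['joint_pos'].round(2),(Ro.from_rotvec(s['eef_rot']).inv()*RT).as_rotvec().round(3),s['wrist_force'].round(2))
```

```text
[ 6.75942188e+02 -5.17131031e-01  9.83237746e+01] [675.45164068  -2.93587236] [-0.17  0.43  0.13  2.11  1.    0.01 -1.11] [-0.018  0.    -0.001] [ 0.17 -0.2  -0.8 ]
```

```bash
sed -i 's/radians(35)/radians(30.5)/' h.py
cat >> h.py <<'E'
def ctip(a,zlow,r=59):
    """tip target so that the sphere's lowest point is over seam angle a at radius r, height zlow"""
    c=np.r_[tab(a,r),zlow+8]; return c+8*RT.apply([0,0,1])
def low_now():
    s=bot.sense(); z=Ro.from_rotvec(s['eef_rot']).apply([0,0,1]); c=s['eef_pos']+(L-8)*z-[0,0,8]; d=c[:2]-CX
    return c.round(1),'ang %.1f r %.1f'%(np.degrees(np.arctan2(d[1],d[0])-CY),np.hypot(*d)),'j6 %.3f'%s['joint_pos'][5],s['wrist_force'].round(1),s['time_s']
E
python3 - <<'E'
from h import *
from scipy.optimize import fsolve
a,b,d,h=546,374,316,257
for t in(29,30,30.5,31,32):
  for x,z in((675,77),(690,77),(690,83)):
    T=np.radians(t); wr=x-(d+L)*np.sin(T); wz=z+(d+L)*np.cos(T)
    q=fsolve(lambda q:[a*np.sin(q[0])+b*np.sin(q[0]+q[1])-wr,h+a*np.cos(q[0])+b*np.cos(q[0]+q[1])-wz],[.5,2]); print(t,x,z,q.round(2),round(np.pi-T-q.sum(),3))
print(low_now())
plan(tcp(ctip(-36,90)),RT,8,0.0)
E
```

```text
29 675 77 [0.47 2.03] 0.134
29 690 77 [0.49 1.99] 0.155
29 690 83 [0.48 1.98] 0.17
30 675 77 [0.47 2.05] 0.099
30 690 77 [0.49 2.01] 0.119
30 690 83 [0.48 2.  ] 0.135
30.5 675 77 [0.47 2.06] 0.081
30.5 690 77 [0.49 2.02] 0.101
30.5 690 83 [0.48 2.01] 0.117
31 675 77 [0.47 2.07] 0.062
31 690 77 [0.49 2.03] 0.083
31 690 83 [0.48 2.02] 0.099
32 675 77 [0.47 2.09] 0.026
32 690 77 [0.49 2.05] 0.047
32 690 83 [0.48 2.04] 0.063
(array([ 6.715e+02, -3.000e-01,  9.700e+01]), 'ang -36.4 r 60.3', 'j6 0.014', array([ 0.2, -0.2, -0.8]), 8.55)
[0.0, 0.0, 0.02, 0.05, 0.0, -0.0, 0.0],
[0.0, 0.01, 0.02, 0.05, 0.0, -0.0, 0.0],
[0.01, 0.01, 0.02, 0.06, 0.0, -0.0, 0.0],
[0.0, 0.0, 0.02, 0.05, 0.0, -0.0, 0.0],
[0.01, 0.01, 0.03, 0.06, 0.0, -0.0, 0.0],
[0.0, 0.0, 0.02, 0.05, 0.0, -0.0, 0.0],
[0.01, 0.01, 0.03, 0.06, 0.0, -0.0, 0.0],
[0.0, 0.0, 0.02, 0.05, 0.0, -0.01, 0.0]
--
end [622.5   3.  179.7]
```

Call:
apply_moves:
  motion:
    - [0, 0, 0.02, 0.07, 0, 0, 0]
    - [0, 0.01, 0.02, 0.07, 0, 0, 0]
    - [0, 0.01, 0.02, 0.07, 0, 0, 0]
    - [0, 0.01, 0.02, 0.07, 0, 0, 0]
    - [0, 0, 0.02, 0.07, 0, 0, 0]
    - [0, 0, 0.02, 0.07, 0, 0, 0]
    - [0, 0, 0, 0, 0, 0, 0]
    - [0, 0, 0, 0, 0, 0, 0]

```text
time_s: 9.55
eef_pos: [621.2, 2.1, 181.3]
eef_rot: [1.963, 1.867, 0.511]
wrist_force: [-0.8, -0.4, 0.2]
width: 0.274
grip_force: 60.0
```

Run:
```python
from h import *
s=bot.sense();print(low_now(),(Ro.from_rotvec(s['eef_rot']).inv()*RT).as_rotvec().round(3),s['joint_pos'].round(2))
plan(tcp(ctip(-36,86)),RT,6,0.0)
```

```text
(array([ 6.694e+02, -3.000e-01,  9.170e+01]), 'ang -37.7 r 58.7', 'j6 0.189', array([-0.8, -0.4,  0.2]), 9.55) [ 0.002  0.    -0.001] [ 0.07  0.45 -0.19  2.05  0.92  0.19 -1.  ]
[0.01, -0.01, 0.03, 0.0, 0.0, -0.0, 0.0],
[0.01, -0.01, 0.03, 0.0, 0.0, -0.0, 0.0],
[0.0, -0.01, 0.03, 0.0, 0.0, -0.0, 0.0],
[0.01, -0.01, 0.03, 0.0, 0.0, -0.0, 0.0],
[0.0, -0.01, 0.03, 0.01, 0.0, -0.0, 0.0],
[0.01, -0.0, 0.03, 0.0, 0.0, -0.01, 0.0],
end [622.7   3.2 175.9]
```

Call:
apply_moves:
  motion:
    - [0.02, -0.03, 0.06, 0, 0, 0, 0]
    - [0.02, -0.03, 0.06, 0, 0, 0, 0]
    - [0.01, -0.03, 0.06, 0, 0, 0, 0]
    - [0, -0.03, 0.06, 0, 0, 0, 0]
    - [0, 0, 0, 0, 0, 0, 0]

```text
time_s: 10.18
eef_pos: [622.0, 3.7, 172.8]
eef_rot: [1.963, 1.868, 0.511]
wrist_force: [0.0, -0.9, -0.8]
width: 0.278
grip_force: 60.0
```

Call:
apply_moves:
  motion:
    - [0, -0.017, 0.029, 0, 0, 0, 0]
    - [0, 0, 0, 0, 0, 0, 0]
    - [0, -0.017, 0.029, 0, 0, 0, 0]
    - [0, 0, 0, 0, 0, 0, 0]

```text
time_s: 10.68
eef_pos: [622.1, 3.6, 171.1]
eef_rot: [1.963, 1.867, 0.511]
wrist_force: [-0.7, 0.3, -0.3]
width: 0.275
grip_force: 60.0
```

```bash
python3 -c "
from h import *
print(low_now())"
```

```text
(array([670.3,   1.2,  81.5]), 'ang -36.0 r 58.4', 'j6 0.152', array([-0.7,  0.3, -0.3]), 10.675)
```

Call:
apply_moves:
  motion:
    - [0, -0.017, 0.029, 0, 0, 0, 0]
    - [0, 0, 0, 0, 0, 0, 0]
    - [0, -0.017, 0.029, 0, 0, 0, 0]
    - [0, 0, 0, 0, 0, 0, 0]

```text
time_s: 11.18
eef_pos: [622.1, 3.6, 169.0]
eef_rot: [1.963, 1.867, 0.511]
wrist_force: [0.5, -0.2, -0.6]
width: 0.282
grip_force: 60.0
```

Call:
apply_moves:
  motion:
    - [0, -0.017, 0.029, 0, 0, 0, 0]
    - [0, 0, 0, 0, 0, 0, 0]
    - [0, 0, 0, 0, 0, 0, 0]

```text
time_s: 11.55
eef_pos: [622.2, 3.6, 168.1]
eef_rot: [1.963, 1.867, 0.511]
wrist_force: [1.1, -1.1, -0.4]
width: 0.278
grip_force: 60.0
```

Still free at a low point of about 78.5 mm.

Call:
apply_moves:
  motion:
    - [0, -0.017, 0.029, 0, 0, 0, 0]
    - [0, 0, 0, 0, 0, 0, 0]
    - [0, 0, 0, 0, 0, 0, 0]

```text
time_s: 11.92
eef_pos: [622.2, 3.6, 167.1]
eef_rot: [1.963, 1.867, 0.511]
wrist_force: [0.2, 1.1, 0.0]
width: 0.274
grip_force: 60.0
```

Call:
apply_moves:
  motion:
    - [0, -0.017, 0.029, 0, 0, 0, 0]
    - [0, 0, 0, 0, 0, 0, 0]
    - [0, 0, 0, 0, 0, 0, 0]

```text
time_s: 12.3
eef_pos: [622.2, 3.6, 166.1]
eef_rot: [1.963, 1.867, 0.511]
wrist_force: [-0.2, -0.2, -0.9]
width: 0.279
grip_force: 60.0
```

Call:
apply_moves:
  motion:
    - [0, -0.017, 0.029, 0, 0, 0, 0]
    - [0, 0, 0, 0, 0, 0, 0]
    - [0, 0, 0, 0, 0, 0, 0]

```text
time_s: 12.68
eef_pos: [622.3, 3.6, 165.2]
eef_rot: [1.963, 1.867, 0.511]
wrist_force: [-0.1, 0.1, -0.9]
width: 0.277
grip_force: 60.0
```

Call:
apply_moves:
  motion:
    - [0, -0.017, 0.029, 0, 0, 0, 0]
    - [0, 0, 0, 0, 0, 0, 0]
    - [0, 0, 0, 0, 0, 0, 0]

```text
time_s: 13.05
eef_pos: [622.5, 3.7, 164.5]
eef_rot: [1.962, 1.867, 0.512]
wrist_force: [-0.4, -0.4, 1.8]
width: 0.278
grip_force: 60.0
```

Call:
apply_moves:
  motion:
    - [0, -0.017, 0.029, 0, 0, 0, 0]
    - [0, 0, 0, 0, 0, 0, 0]
    - [0, 0, 0, 0, 0, 0, 0]

```text
time_s: 13.42
eef_pos: [622.5, 3.7, 163.2]
eef_rot: [1.962, 1.867, 0.512]
wrist_force: [-1.0, -0.3, 2.0]
width: 0.278
grip_force: 60.0
```

Call:
apply_moves:
  motion:
    - [0, -0.017, 0.029, 0, 0, 0, 0]
    - [0, 0, 0, 0, 0, 0, 0]
    - [0, 0, 0, 0, 0, 0, 0]

```text
time_s: 13.8
eef_pos: [622.4, 3.7, 162.1]
eef_rot: [1.963, 1.867, 0.512]
wrist_force: [0.0, 0.5, 0.7]
width: 0.275
grip_force: 60.0
```

Call:
apply_moves:
  motion:
    - [0, -0.017, 0.029, 0, 0, 0, 0]
    - [0, 0, 0, 0, 0, 0, 0]
    - [0, 0, 0, 0, 0, 0, 0]

```text
time_s: 14.18
eef_pos: [622.4, 3.7, 161.1]
eef_rot: [1.963, 1.867, 0.511]
wrist_force: [0.2, 0.5, 0.6]
width: 0.278
grip_force: 60.0
```

Call:
apply_moves:
  motion:
    - [0, -0.017, 0.029, 0, 0, 0, 0]
    - [0, 0, 0, 0, 0, 0, 0]
    - [0, 0, 0, 0, 0, 0, 0]

```text
time_s: 14.55
eef_pos: [622.4, 3.7, 160.3]
eef_rot: [1.962, 1.867, 0.512]
wrist_force: [1.3, 0.1, 2.2]
width: 0.279
grip_force: 60.0
```

Call:
apply_moves:
  motion:
    - [0, -0.013, 0.022, 0, 0, 0, 0]
    - [0, 0, 0, 0, 0, 0, 0]
    - [0, 0, 0, 0, 0, 0, 0]

```text
time_s: 14.92
eef_pos: [622.5, 3.7, 159.9]
eef_rot: [1.962, 1.867, 0.512]
wrist_force: [-1.7, -0.5, 5.9]
width: 0.276
grip_force: 60.0
```

Call:
apply_moves:
  motion:
    - [0, -0.013, 0.022, 0, 0, 0, 0]
    - [0, 0, 0, 0, 0, 0, 0]
    - [0, 0, 0, 0, 0, 0, 0]

```text
time_s: 15.3
eef_pos: [622.5, 3.7, 159.6]
eef_rot: [1.962, 1.866, 0.513]
wrist_force: [-3.0, 0.3, 8.0]
width: 0.278
grip_force: 60.0
```

```bash
cat > arc.py <<'E'
from h import *
print(low_now())
def rows(a0,r=58.5,n=8,up0=0.9,extra=0.3):
    u=np.linspace(0,1,n+1); ang=a0+18*u; P=np.array([tab(x,r) for x in ang])
    d=18.4*(1-u); d=np.where(d<0,0,d)
    z=np.where(d<12.8,np.sqrt(np.maximum(20.5**2-d**2,0))-15.5,0.5)-0.5+extra
    z=z-0+up0; z[0]=0
    D=np.diff(np.c_[P,z],axis=0)
    for v in D:
        w=(RT.inv().apply(v)/30).round(3); print([*map(float,w),0,0,0,0])
import sys
for a in(-36,-18,0,18): print(a); rows(a)
E
python3 arc.py
```

```text
(array([670.9,   1.4,  70.1]), 'ang -35.5 r 58.8', 'j6 0.096', array([-3. ,  0.3,  8. ]), 15.3)
-36
[0.063, 0.058, -0.012, 0, 0, 0, 0]
[0.064, 0.036, 0.021, 0, 0, 0, 0]
[0.066, 0.05, -0.008, 0, 0, 0, 0]
[0.068, 0.054, -0.02, 0, 0, 0, 0]
[0.069, 0.045, -0.011, 0, 0, 0, 0]
[0.07, 0.038, -0.004, 0, 0, 0, 0]
[0.071, 0.031, 0.003, 0, 0, 0, 0]
[0.072, 0.024, 0.009, 0, 0, 0, 0]
-18
[0.073, 0.039, -0.023, 0, 0, 0, 0]
[0.074, 0.017, 0.01, 0, 0, 0, 0]
[0.075, 0.031, -0.02, 0, 0, 0, 0]
[0.075, 0.034, -0.032, 0, 0, 0, 0]
[0.076, 0.026, -0.023, 0, 0, 0, 0]
[0.076, 0.018, -0.016, 0, 0, 0, 0]
[0.076, 0.011, -0.009, 0, 0, 0, 0]
[0.077, 0.003, -0.003, 0, 0, 0, 0]
0
[0.077, 0.019, -0.035, 0, 0, 0, 0]
[0.076, -0.004, -0.002, 0, 0, 0, 0]
[0.076, 0.01, -0.032, 0, 0, 0, 0]
[0.076, 0.014, -0.044, 0, 0, 0, 0]
[0.075, 0.005, -0.035, 0, 0, 0, 0]
[0.075, -0.003, -0.028, 0, 0, 0, 0]
[0.074, -0.01, -0.021, 0, 0, 0, 0]
[0.073, -0.017, -0.015, 0, 0, 0, 0]
18
[0.072, -0.001, -0.047, 0, 0, 0, 0]
[0.071, -0.024, -0.014, 0, 0, 0, 0]
[0.07, -0.01, -0.043, 0, 0, 0, 0]
[0.069, -0.006, -0.056, 0, 0, 0, 0]
[0.068, -0.014, -0.047, 0, 0, 0, 0]
[0.066, -0.022, -0.039, 0, 0, 0, 0]
[0.064, -0.029, -0.032, 0, 0, 0, 0]
[0.063, -0.036, -0.026, 0, 0, 0, 0]
```

Call:
apply_moves:
  motion:
    - [0.063, 0.058, -0.012, 0, 0, 0, 0]
    - [0.064, 0.036, 0.021, 0, 0, 0, 0]
    - [0.066, 0.05, -0.008, 0, 0, 0, 0]
    - [0.068, 0.054, -0.02, 0, 0, 0, 0]

```text
time_s: 15.8
eef_pos: [624.3, 5.7, 160.5]
eef_rot: [1.969, 1.862, 0.495]
wrist_force: [-4.8, -5.3, 4.4]
width: 0.281
grip_force: 60.0
```

Call:
apply_moves:
  motion:
    - [0.069, 0.045, -0.011, 0, 0, 0, 0]
    - [0.07, 0.038, -0.004, 0, 0, 0, 0]
    - [0.071, 0.031, 0.003, 0, 0, 0, 0]
    - [0.072, 0.024, 0.009, 0, 0, 0, 0]
    - [0, 0, 0, 0, 0, 0, 0]

```text
time_s: 16.42
eef_pos: [630.9, 21.5, 163.4]
eef_rot: [1.962, 1.871, 0.512]
wrist_force: [-0.0, -1.0, -0.5]
width: 0.276
grip_force: 60.0
```

```bash
python3 -c "
from h import *
print(low_now())"
```

```text
(array([679. ,  19.4,  73.8]), 'ang -16.0 r 57.2', 'j6 0.147', array([-0. , -1. , -0.5]), 16.425)
```

Call:
apply_moves:
  motion:
    - [-0.025, -0.017, 0.029, 0, 0, 0, 0]
    - [-0.025, 0, 0, 0, 0, 0, 0]
    - [0, -0.017, 0.029, 0, 0, 0, 0]
    - [0, 0, 0, 0, 0, 0, 0]
    - [0, 0, 0, 0, 0, 0, 0]

```text
time_s: 17.05
eef_pos: [631.4, 18.4, 162.5]
eef_rot: [1.962, 1.867, 0.513]
wrist_force: [-0.3, 1.1, 1.1]
width: 0.28
grip_force: 60.0
```

Call:
apply_moves:
  motion:
    - [0, -0.017, 0.029, 0, 0, 0, 0]
    - [0, 0, 0, 0, 0, 0, 0]
    - [0, 0, 0, 0, 0, 0, 0]

```text
time_s: 17.42
eef_pos: [631.5, 18.3, 161.3]
eef_rot: [1.962, 1.867, 0.512]
wrist_force: [-0.5, 0.2, 0.6]
width: 0.275
grip_force: 60.0
```

Call:
apply_moves:
  motion:
    - [0, -0.017, 0.029, 0, 0, 0, 0]
    - [0, 0, 0, 0, 0, 0, 0]
    - [0, 0, 0, 0, 0, 0, 0]

```text
time_s: 17.8
eef_pos: [631.6, 18.2, 160.5]
eef_rot: [1.962, 1.867, 0.512]
wrist_force: [-0.7, 0.6, 2.8]
width: 0.279
grip_force: 60.0
```

Call:
apply_moves:
  motion:
    - [0, -0.017, 0.029, 0, 0, 0, 0]
    - [0, 0, 0, 0, 0, 0, 0]
    - [0, 0, 0, 0, 0, 0, 0]

```text
time_s: 18.18
eef_pos: [631.7, 18.2, 160.0]
eef_rot: [1.962, 1.866, 0.513]
wrist_force: [-2.9, 2.5, 6.2]
width: 0.276
grip_force: 60.0
```

Call:
apply_moves:
  motion:
    - [0, -0.013, 0.022, 0, 0, 0, 0]
    - [0, 0, 0, 0, 0, 0, 0]
    - [0, 0, 0, 0, 0, 0, 0]

```text
time_s: 18.55
eef_pos: [631.8, 18.3, 159.7]
eef_rot: [1.961, 1.866, 0.514]
wrist_force: [-4.4, 1.9, 9.2]
width: 0.28
grip_force: 60.0
```

```bash
python3 -c "
from h import *
print(low_now())"
```

```text
(array([680.2,  15.9,  70.2]), 'ang -18.8 r 59.6', 'j6 0.122', array([-4.4,  1.9,  9.2]), 18.55)
```

Call:
apply_moves:
  motion:
    - [0, 0.013, -0.022, 0, 0, 0, 0]
    - [0, 0.013, -0.022, 0, 0, 0, 0]
    - [0.075, 0.022, 0.007, 0, 0, 0, 0]
    - [0.076, 0.017, 0.01, 0, 0, 0, 0]
    - [0.077, 0.031, -0.02, 0, 0, 0, 0]

```text
time_s: 19.18
eef_pos: [632.8, 21.0, 160.6]
eef_rot: [1.966, 1.862, 0.503]
wrist_force: [-0.1, -3.4, 2.4]
width: 0.273
grip_force: 60.0
```

Call:
apply_moves:
  motion:
    - [0.077, 0.034, -0.032, 0, 0, 0, 0]
    - [0.078, 0.026, -0.023, 0, 0, 0, 0]
    - [0.078, 0.018, -0.016, 0, 0, 0, 0]
    - [0.076, 0.009, -0.009, 0, 0, 0, 0]
    - [0.077, 0.001, -0.003, 0, 0, 0, 0]
    - [0, 0, 0, 0, 0, 0, 0]

```text
time_s: 19.92
eef_pos: [634.5, 38.5, 164.0]
eef_rot: [1.962, 1.871, 0.513]
wrist_force: [-0.3, 0.7, -0.6]
width: 0.275
grip_force: 60.0
```

```bash
python3 -c "
from h import *
print(low_now())"
```

```text
(array([682.7,  36.4,  74.3]), 'ang 1.4 r 57.9', 'j6 0.163', array([-0.3,  0.7, -0.6]), 19.925)
```

Call:
apply_moves:
  motion:
    - [-0.01, 0.012, 0.046, 0, 0, 0, 0]
    - [0, 0, 0, 0, 0, 0, 0]
    - [0, -0.017, 0.029, 0, 0, 0, 0]
    - [0, 0, 0, 0, 0, 0, 0]
    - [0, 0, 0, 0, 0, 0, 0]

```text
time_s: 20.55
eef_pos: [636.4, 36.7, 163.0]
eef_rot: [1.962, 1.868, 0.514]
wrist_force: [-0.8, 2.5, 1.7]
width: 0.281
grip_force: 60.0
```

Call:
apply_moves:
  motion:
    - [0, -0.017, 0.029, 0, 0, 0, 0]
    - [0, 0, 0, 0, 0, 0, 0]
    - [0, 0, 0, 0, 0, 0, 0]

```text
time_s: 20.92
eef_pos: [636.3, 35.9, 161.8]
eef_rot: [1.962, 1.867, 0.512]
wrist_force: [-0.2, 2.8, 1.8]
width: 0.281
grip_force: 60.0
```

Call:
apply_moves:
  motion:
    - [0, -0.017, 0.029, 0, 0, 0, 0]
    - [0, 0, 0, 0, 0, 0, 0]
    - [0, 0, 0, 0, 0, 0, 0]

```text
time_s: 21.3
eef_pos: [636.3, 35.8, 160.8]
eef_rot: [1.962, 1.867, 0.512]
wrist_force: [1.2, 1.1, 2.0]
width: 0.277
grip_force: 60.0
```

Call:
apply_moves:
  motion:
    - [0, -0.017, 0.029, 0, 0, 0, 0]
    - [0, 0, 0, 0, 0, 0, 0]
    - [0, 0, 0, 0, 0, 0, 0]

```text
time_s: 21.68
eef_pos: [636.4, 35.9, 160.4]
eef_rot: [1.962, 1.866, 0.513]
wrist_force: [-2.0, 1.6, 5.5]
width: 0.276
grip_force: 60.0
```

Call:
apply_moves:
  motion:
    - [0, -0.013, 0.022, 0, 0, 0, 0]
    - [0, 0, 0, 0, 0, 0, 0]
    - [0, 0, 0, 0, 0, 0, 0]

```text
time_s: 22.05
eef_pos: [636.5, 35.8, 160.0]
eef_rot: [1.962, 1.866, 0.513]
wrist_force: [-2.9, 1.8, 8.4]
width: 0.273
grip_force: 60.0
```

```bash
python3 -c "
from h import *
print(low_now())"
```

```text
(array([684.9,  33.4,  70.5]), 'ang -1.4 r 60.2', 'j6 0.143', array([-2.9,  1.8,  8.4]), 22.05)
```

Call:
apply_moves:
  motion:
    - [0, 0.013, -0.022, 0, 0, 0, 0]
    - [0, 0.011, -0.018, 0, 0, 0, 0]
    - [0.081, -0.002, 0.002, 0, 0, 0, 0]
    - [0.08, -0.004, -0.002, 0, 0, 0, 0]
    - [0.08, 0.01, -0.032, 0, 0, 0, 0]

```text
time_s: 22.68
eef_pos: [635.8, 39.3, 160.8]
eef_rot: [1.965, 1.861, 0.503]
wrist_force: [1.4, -0.7, 2.5]
width: 0.276
grip_force: 60.0
```

Call:
apply_moves:
  motion:
    - [0.08, 0.014, -0.044, 0, 0, 0, 0]
    - [0.078, 0.005, -0.035, 0, 0, 0, 0]
    - [0.078, -0.003, -0.028, 0, 0, 0, 0]
    - [0.077, -0.01, -0.021, 0, 0, 0, 0]
    - [0.076, -0.017, -0.015, 0, 0, 0, 0]
    - [0, 0, 0, 0, 0, 0, 0]

```text
time_s: 23.42
eef_pos: [633.0, 57.5, 163.6]
eef_rot: [1.962, 1.873, 0.513]
wrist_force: [-0.2, 0.9, -1.0]
width: 0.277
grip_force: 60.0
```

```bash
python3 -c "
from h import *
print(low_now())"
```

```text
(array([681.1,  55.5,  73.9]), 'ang 20.3 r 59.0', 'j6 0.172', array([-0.2,  0.9, -1. ]), 23.425)
```

Call:
apply_moves:
  motion:
    - [0, -0.017, 0.029, 0, 0, 0, 0]
    - [0, 0, 0, 0, 0, 0, 0]
    - [0, -0.017, 0.029, 0, 0, 0, 0]
    - [0, 0, 0, 0, 0, 0, 0]
    - [0, 0, 0, 0, 0, 0, 0]

```text
time_s: 24.05
eef_pos: [634.5, 55.4, 162.9]
eef_rot: [1.962, 1.867, 0.513]
wrist_force: [-0.4, 2.2, 2.4]
width: 0.28
grip_force: 60.0
```

Call:
apply_moves:
  motion:
    - [0, -0.017, 0.029, 0, 0, 0, 0]
    - [0, 0, 0, 0, 0, 0, 0]
    - [0, 0, 0, 0, 0, 0, 0]

```text
time_s: 24.42
eef_pos: [634.5, 55.2, 161.8]
eef_rot: [1.962, 1.867, 0.512]
wrist_force: [-0.3, 1.7, 1.7]
width: 0.277
grip_force: 60.0
```

Call:
apply_moves:
  motion:
    - [0, -0.017, 0.029, 0, 0, 0, 0]
    - [0, 0, 0, 0, 0, 0, 0]
    - [0, 0, 0, 0, 0, 0, 0]

```text
time_s: 24.8
eef_pos: [634.5, 55.0, 161.0]
eef_rot: [1.962, 1.867, 0.512]
wrist_force: [0.5, 2.1, 3.3]
width: 0.278
grip_force: 60.0
```

```bash
python3 -c "
from h import *
print(low_now())"
```

```text
(array([682.8,  52.6,  71.5]), 'ang 17.1 r 59.9', 'j6 0.157', array([0.5, 2.1, 3.3]), 24.8)
```

Call:
apply_moves:
  motion:
    - [0, -0.017, 0.029, 0, 0, 0, 0]
    - [0, 0, 0, 0, 0, 0, 0]
    - [0, 0, 0, 0, 0, 0, 0]

```text
time_s: 25.18
eef_pos: [634.6, 55.0, 160.5]
eef_rot: [1.962, 1.866, 0.513]
wrist_force: [-2.6, 1.6, 7.4]
width: 0.281
grip_force: 60.0
```

Call:
apply_moves:
  motion:
    - [0, -0.013, 0.022, 0, 0, 0, 0]
    - [0, 0, 0, 0, 0, 0, 0]
    - [0, 0, 0, 0, 0, 0, 0]

```text
time_s: 25.55
eef_pos: [634.7, 55.0, 160.2]
eef_rot: [1.961, 1.866, 0.514]
wrist_force: [-4.3, 0.8, 9.2]
width: 0.277
grip_force: 60.0
```

Call:
apply_moves:
  motion:
    - [0, 0.013, -0.022, 0, 0, 0, 0]
    - [0, 0.012, -0.02, 0, 0, 0, 0]
    - [0.075, -0.021, -0.012, 0, 0, 0, 0]
    - [0.074, -0.024, -0.014, 0, 0, 0, 0]
    - [0.073, -0.01, -0.043, 0, 0, 0, 0]

```text
time_s: 26.18
eef_pos: [632.2, 59.0, 161.1]
eef_rot: [1.964, 1.863, 0.506]
wrist_force: [3.8, -3.8, 3.3]
width: 0.275
grip_force: 60.0
```

Call:
apply_moves:
  motion:
    - [0.072, -0.006, -0.056, 0, 0, 0, 0]
    - [0.07, -0.014, -0.047, 0, 0, 0, 0]
    - [0.069, -0.022, -0.039, 0, 0, 0, 0]
    - [0.067, -0.029, -0.032, 0, 0, 0, 0]
    - [0.066, -0.036, -0.026, 0, 0, 0, 0]
    - [0, 0, 0, 0, 0, 0, 0]

```text
time_s: 26.92
eef_pos: [625.2, 74.7, 163.5]
eef_rot: [1.962, 1.873, 0.512]
wrist_force: [-0.8, 0.6, 1.8]
width: 0.279
grip_force: 60.0
```

Call:
apply_moves:
  motion:
    - [0, -0.017, 0.029, 0, 0, 0, 0]
    - [0, 0, 0, 0, 0, 0, 0]

```text
time_s: 27.18
eef_pos: [626.3, 73.7, 163.4]
eef_rot: [1.962, 1.87, 0.513]
wrist_force: [0.7, 0.8, 0.4]
width: 0.276
grip_force: 60.0
```

```bash
python3 -c "
from h import *
print(low_now())"
```

```text
(array([674.5,  71.6,  73.8]), 'ang 37.0 r 60.1', 'j6 0.166', array([0.7, 0.8, 0.4]), 27.175)
```

Call:
apply_moves:
  motion:
    - [0, -0.017, 0.029, 0, 0, 0, 0]
    - [0, 0, 0, 0, 0, 0, 0]
    - [0, 0, 0, 0, 0, 0, 0]

```text
time_s: 27.55
eef_pos: [627.1, 72.4, 162.9]
eef_rot: [1.962, 1.867, 0.512]
wrist_force: [-0.4, 0.9, 1.3]
width: 0.277
grip_force: 60.0
```

Call:
apply_moves:
  motion:
    - [0, -0.017, 0.029, 0, 0, 0, 0]
    - [0, 0, 0, 0, 0, 0, 0]
    - [0, 0, 0, 0, 0, 0, 0]

```text
time_s: 27.92
eef_pos: [627.1, 72.3, 161.9]
eef_rot: [1.962, 1.867, 0.512]
wrist_force: [0.2, 1.7, 1.3]
width: 0.278
grip_force: 60.0
```

Call:
apply_moves:
  motion:
    - [0, -0.017, 0.029, 0, 0, 0, 0]
    - [0, 0, 0, 0, 0, 0, 0]
    - [0, 0, 0, 0, 0, 0, 0]

```text
time_s: 28.3
eef_pos: [627.1, 72.4, 161.2]
eef_rot: [1.962, 1.866, 0.513]
wrist_force: [-0.9, 0.9, 5.3]
width: 0.28
grip_force: 60.0
```

```bash
python3 -c "
from h import *
print(low_now())"
```

```text
(array([675.4,  70. ,  71.7]), 'ang 35.3 r 60.0', 'j6 0.154', array([-0.9,  0.9,  5.3]), 28.3)
```

Call:
apply_moves:
  motion:
    - [0, -0.013, 0.022, 0, 0, 0, 0]
    - [0, 0, 0, 0, 0, 0, 0]
    - [0, 0, 0, 0, 0, 0, 0]

```text
time_s: 28.68
eef_pos: [627.2, 72.3, 160.9]
eef_rot: [1.962, 1.866, 0.513]
wrist_force: [-2.7, 1.0, 7.4]
width: 0.279
grip_force: 60.0
```

Call:
apply_moves:
  motion:
    - [0, -0.01, 0.017, 0, 0, 0, 0]
    - [0, 0, 0, 0, 0, 0, 0]
    - [0, 0, 0, 0, 0, 0, 0]

```text
time_s: 29.05
eef_pos: [627.3, 72.3, 160.7]
eef_rot: [1.962, 1.866, 0.514]
wrist_force: [-3.7, 0.9, 9.9]
width: 0.279
grip_force: 60.0
```

```bash
python3 -c "
from h import *
print(low_now())"
```

```text
(array([675.7,  70. ,  71.2]), 'ang 35.1 r 60.3', 'j6 0.149', array([-3.7,  0.9,  9.9]), 29.05)
```

Run:
```python
from h import *
p,q=plan(tcp([600,72,140]),RT,7,0.0)
RV=toolR(CY+np.pi/2,0)
plan(np.array([456.3,273,160+L]),RV,16,0.0,p,q)
```

```text
[-0.01, -0.16, -0.47, 0.0, -0.0, -0.0, 0.0],
[-0.01, -0.16, -0.47, 0.01, -0.0, -0.0, 0.0],
[-0.01, -0.16, -0.47, 0.0, -0.0, -0.0, 0.0],
[-0.01, -0.16, -0.47, 0.01, -0.0, -0.0, 0.0],
[-0.01, -0.16, -0.47, 0.0, -0.0, -0.0, 0.0],
[-0.0, -0.16, -0.47, 0.01, -0.0, -0.0, 0.0],
[-0.01, -0.16, -0.48, 0.0, -0.0, -0.01, 0.0],
end [548.   74.5 228.7]
[0.4, -0.15, -0.17, 0.24, 0.0, 0.0, 0.0],
[0.4, -0.15, -0.16, 0.24, 0.0, 0.0, 0.0],
[0.4, -0.16, -0.16, 0.24, 0.0, 0.0, 0.0],
[0.4, -0.16, -0.15, 0.24, 0.0, 0.0, 0.0],
[0.41, -0.17, -0.15, 0.24, 0.0, 0.0, 0.0],
[0.4, -0.17, -0.14, 0.24, 0.0, 0.0, 0.0],
[0.41, -0.18, -0.14, 0.24, 0.0, 0.0, 0.0],
[0.4, -0.18, -0.13, 0.24, 0.0, 0.0, 0.0]
--
[0.41, -0.18, -0.12, 0.24, 0.0, 0.0, 0.0],
[0.4, -0.19, -0.12, 0.24, 0.0, 0.0, 0.0],
[0.41, -0.19, -0.11, 0.24, 0.0, 0.0, 0.0],
[0.4, -0.2, -0.1, 0.23, 0.0, 0.0, 0.0],
[0.41, -0.2, -0.1, 0.24, 0.0, 0.0, 0.0],
[0.4, -0.2, -0.09, 0.23, 0.0, 0.0, 0.0],
[0.41, -0.2, -0.09, 0.24, 0.0, 0.0, 0.0],
[0.4, -0.21, -0.08, 0.23, 0.0, 0.0, 0.0]
--
end [456.3 273.  262.8]
```

Call:
apply_moves:
  motion:
    - [0, 0.03, -0.15, 0, 0, 0, 0]
    - [0, -0.16, -0.35, 0, 0, 0, 0]
    - [-0.01, -0.18, -0.47, 0, 0, 0, 0]
    - [-0.01, -0.18, -0.47, 0, 0, 0, 0]
    - [-0.01, -0.18, -0.47, 0, 0, 0, 0]
    - [-0.01, -0.16, -0.47, 0, 0, 0, 0]
    - [-0.01, -0.16, -0.47, 0.01, 0, 0, 0]
    - [-0.01, -0.16, -0.47, 0.01, 0, 0, 0]

```text
time_s: 30.05
eef_pos: [545.6, 74.4, 228.3]
eef_rot: [1.964, 1.869, 0.509]
wrist_force: [0.2, -0.2, -0.0]
width: 0.282
grip_force: 60.0
```

Run:
```python
from h import *
print(low_now(),tip_now())
a=crop('',cv2.cvtColor(optics.capture('side'),4),220,130,100,75,4);b=crop('',cv2.cvtColor(optics.capture('top'),4),195,110,100,75,4)
cv2.imwrite('pics/m5.png',np.hstack([a,b]))
plan(np.array([456.3,273,160+L]),toolR(CY+np.pi/2,0),16,0.0)
```

```text
(array([593.6,  72.1, 138.5]), 'ang 135.2 r 46.3', 'j6 0.296', array([ 0.2, -0.2, -0. ]), 30.05) [597.62860279  71.84960767 139.64437672]
[0.4, -0.14, -0.17, 0.24, -0.0, -0.0, 0.0],
[0.4, -0.15, -0.16, 0.24, -0.0, -0.0, 0.0],
[0.4, -0.15, -0.16, 0.24, -0.0, -0.0, 0.0],
[0.4, -0.16, -0.15, 0.24, -0.0, -0.0, 0.0],
[0.4, -0.16, -0.14, 0.24, -0.0, -0.0, 0.0],
[0.41, -0.17, -0.14, 0.24, -0.0, -0.0, 0.0],
[0.4, -0.17, -0.13, 0.24, -0.0, -0.0, 0.0],
[0.41, -0.18, -0.13, 0.24, -0.0, -0.0, 0.0]
--
[0.4, -0.18, -0.12, 0.24, -0.0, -0.0, 0.0],
[0.41, -0.18, -0.12, 0.24, -0.0, -0.0, 0.0],
[0.4, -0.19, -0.11, 0.24, -0.0, -0.0, 0.0],
[0.41, -0.19, -0.1, 0.24, -0.0, -0.0, 0.0],
[0.4, -0.2, -0.1, 0.23, -0.0, -0.0, 0.0],
[0.41, -0.2, -0.09, 0.24, -0.0, -0.0, 0.0],
[0.4, -0.2, -0.08, 0.23, -0.0, -0.0, 0.0],
[0.41, -0.21, -0.08, 0.24, -0.01, -0.01, 0.0]
--
end [456.2 273.1 262.8]
```

View pics/m5.png

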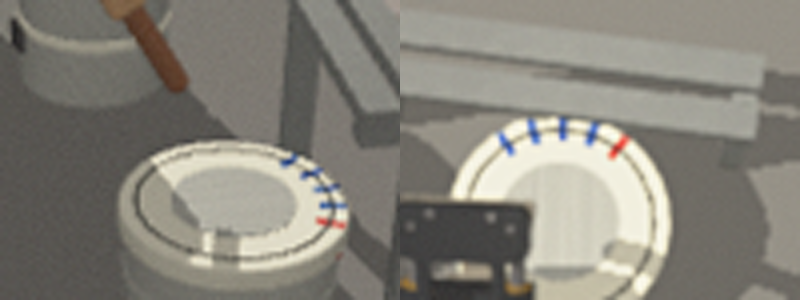

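All five tabs now show only as thin home ribs (side view 295,182 to 303,185; red at about 302,186), so they are down. On to the cup.

Call:
apply_moves:
  motion:
    - [0.4, -0.14, -0.17, 0.24, 0, 0, 0]
    - [0.4, -0.15, -0.16, 0.24, 0, 0, 0]
    - [0.4, -0.15, -0.16, 0.24, 0, 0, 0]
    - [0.4, -0.16, -0.15, 0.24, 0, 0, 0]
    - [0.4, -0.16, -0.14, 0.24, 0, 0, 0]
    - [0.41, -0.17, -0.14, 0.24, 0, 0, 0]
    - [0.4, -0.17, -0.13, 0.24, 0, 0, 0]
    - [0.41, -0.18, -0.13, 0.24, 0, 0, 0]

```text
time_s: 31.15
eef_pos: [501.6, 173.6, 244.3]
eef_rot: [2.131, 2.026, 0.267]
wrist_force: [0.4, 0.2, -1.1]
width: 0.275
grip_force: 60.0
```

Call:
apply_moves:
  motion:
    - [0.4, -0.18, -0.12, 0.24, 0, 0, 0]
    - [0.41, -0.18, -0.12, 0.24, 0, 0, 0]
    - [0.4, -0.19, -0.11, 0.24, 0, 0, 0]
    - [0.41, -0.19, -0.1, 0.24, 0, 0, 0]
    - [0.4, -0.2, -0.1, 0.23, 0, 0, 0]
    - [0.41, -0.2, -0.09, 0.24, 0, 0, 0]
    - [0.4, -0.2, -0.08, 0.23, 0, 0, 0]
    - [0.41, -0.21, -0.08, 0.24, 0, 0, 0]

```text
time_s: 32.15
eef_pos: [457.0, 273.2, 261.2]
eef_rot: [-2.275, -2.163, 0.003]
wrist_force: [-0.3, 0.7, -1.1]
width: 0.278
grip_force: 60.0
```

Call:
apply_moves:
  motion:
    - [0, 0, 0, 0, 0, 0, 0]
    - [0, 0, 0, 0, 0, 0, 0]

```text
time_s: 32.4
eef_pos: [457.1, 272.2, 261.1]
eef_rot: [-2.276, -2.164, 0.003]
wrist_force: [-0.2, -0.7, -0.6]
width: 0.281
grip_force: 60.0
```

Run:
```python
from h import *
print(tip_now(),bot.sense()['joint_pos'].round(2),proj('side',tip_now()))
a=crop('',cv2.cvtColor(optics.capture('side'),4),150,60,100,150,4);b=crop('',cv2.cvtColor(optics.capture('top'),4),75,150,100,150,4)
cv2.imwrite('pics/m6.png',np.hstack([a,b]))
plan(np.array([456.3,273,12+L]),toolR(CY+np.pi/2,0),8,0.0)
```

```text
[456.91331198 272.12549161 158.33043439] [-0.21  0.43 -0.54  1.69  0.25  1.09 -0.88] [[195.43033691 121.1226957 ]]
[0.0, -0.0, 0.61, -0.0, 0.0, -0.0, 0.0],
[0.0, -0.0, 0.61, -0.0, 0.0, -0.0, 0.0],
[0.01, -0.0, 0.61, -0.0, 0.0, -0.0, 0.0],
[0.0, -0.0, 0.61, -0.0, 0.0, -0.0, 0.0],
[0.01, -0.0, 0.61, -0.0, 0.0, -0.0, 0.0],
[0.0, -0.01, 0.61, -0.0, 0.0, -0.0, 0.0],
[0.01, -0.0, 0.61, -0.01, 0.0, -0.01, 0.0],
[0.0, -0.01, 0.61, -0.0, 0.01, -0.0, 0.0]
--
end [456.2 273.  114.9]
```

View pics/m6.png

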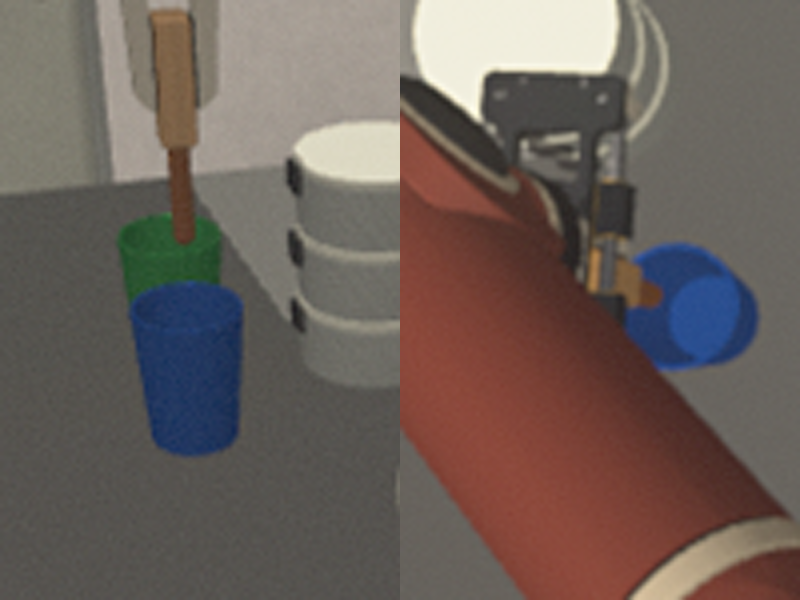

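The tip (side 196,120) hangs over the blue cup's mouth. The green cup and the stack are clear. Lowering.

Call:
apply_moves:
  motion:
    - [0.01, 0, 0.6, 0, 0, 0, 0]
    - [0.01, 0, 0.6, 0, 0, 0, 0]
    - [0.01, -0.01, 0.6, 0, 0, 0, 0]
    - [0, -0.01, 0.6, 0, 0, 0, 0]
    - [0, 0, 0.6, 0, 0, 0, 0]
    - [0, 0, 0.6, 0, 0, 0, 0]
    - [0, 0, 0.6, 0, 0, 0, 0]
    - [0, 0, 0.45, 0, 0, 0, 0]

```text
time_s: 33.5
eef_pos: [456.2, 273.3, 121.3]
eef_rot: [-2.276, -2.164, 0.003]
wrist_force: [-0.8, 0.2, -1.5]
width: 0.276
grip_force: 60.0
```

Call:
apply_moves:
  motion:
    - [0, 0, 0.05, 0, 0, 0, 0]
    - [0, 0, 0, 0, 0, 0, 0]
    - [0, 0, 0, 0, 0, 0, 0]

```text
time_s: 33.88
eef_pos: [456.5, 274.3, 121.2]
eef_rot: [-2.275, -2.164, -0.001]
wrist_force: [0.3, 0.5, -0.5]
width: 0.276
grip_force: 60.0
```

Call:
apply_moves:
  motion:
    - [0, 0, 0.1, 0, 0, 0, 0]
    - [0, 0, 0.1, 0, 0, 0, 0]
    - [0, 0, 0, 0, 0, 0, 0]
    - [0, 0, 0, 0, 0, 0, 0]
  grip_force: 10

```text
time_s: 34.38
eef_pos: [456.0, 274.0, 114.5]
eef_rot: [-2.275, -2.164, 0.002]
wrist_force: [-0.7, -0.1, -1.2]
width: 0.28
grip_force: 10.0
```

Call:
apply_moves:
  motion:
    - [0, 0, 0, 0, 0, 0, 0.32]
    - [0, 0, 0, 0, 0, 0, 0.36]
    - [0, 0, 0, 0, 0, 0, 0.5]
    - [0, 0, 0, 0, 0, 0, 0.7]
    - [0, 0, 0, 0, 0, 0, 1]
    - [0, 0, 0, 0, 0, 0, 1]
    - [0, 0, 0, 0, 0, 0, 1]
    - [0, 0, 0, 0, 0, 0, 1]

```text
time_s: 35.38
eef_pos: [456.0, 273.9, 114.5]
eef_rot: [-2.275, -2.164, 0.002]
wrist_force: [0.6, 0.9, 0.5]
width: 0.954
grip_force: 0.0
```

Run:
```python
from h import *
print(tip_now())
a=crop('',cv2.cvtColor(optics.capture('side'),4),150,60,100,150,4);b=crop('',cv2.cvtColor(optics.capture('top'),4),75,150,100,150,4)
cv2.imwrite('pics/m7.png',np.hstack([a,b]))
```

```text
[455.85556857 273.9581988   11.72776286]
```

View pics/m7.png

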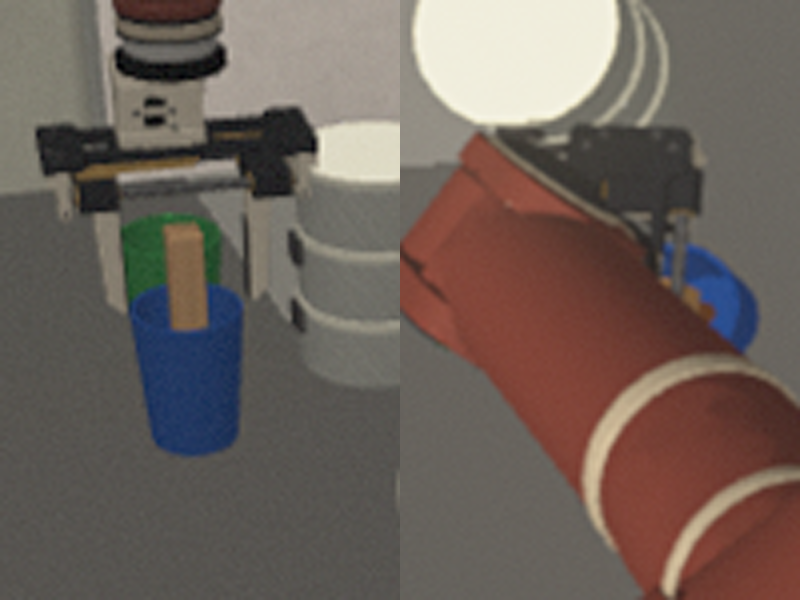

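The spatula stands released in the blue cup and the cup is upright. Pulling straight up.

Call:
apply_moves:
  motion:
    - [0, 0, -0.2, 0, 0, 0, 1]
    - [0, 0, -0.4, 0, 0, 0, 1]
    - [0, 0, -0.6, 0, 0, 0, 1]
    - [0, 0, -0.8, 0, 0, 0, 1]
    - [0, 0, -0.8, 0, 0, 0, 1]
    - [0, 0, -0.8, 0, 0, 0, 1]
    - [0, 0, -0.8, 0, 0, 0, 1]
    - [0, 0, -0.6, 0, 0, 0, 1]

```text
time_s: 36.48
eef_pos: [456.4, 274.2, 266.6]
eef_rot: [-2.275, -2.165, -0.002]
wrist_force: [0.5, -0.2, 0.4]
width: 1.001
grip_force: 0.0
```

Call:
apply_moves:
  motion:
    - [0, 0, 0, 0, 0, 0, 1]
    - [0, 0, 0, 0, 0, 0, 1]
    - [0, 0, 0, 0, 0, 0, 1]
    - [0, 0, 0, 0, 0, 0, 1]
    - [0, 0, 0, 0, 0, 0, 1]
    - [0, 0, 0, 0, 0, 0, 1]

```text
time_s: 37.22
eef_pos: [456.3, 273.9, 264.4]
eef_rot: [-2.275, -2.164, 0.002]
wrist_force: [0.3, 0.2, -0.1]
width: 1.001
grip_force: 0.0
```

Run:
```python
from h import *
a=cv2.cvtColor(optics.capture('side'),4); cv2.imwrite('pics/s8.png',np.hstack([crop('',a,150,60,100,150,4),crop('',a,235,130,100,150,4)]))
```

```text
(no output)
```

View pics/s8.png

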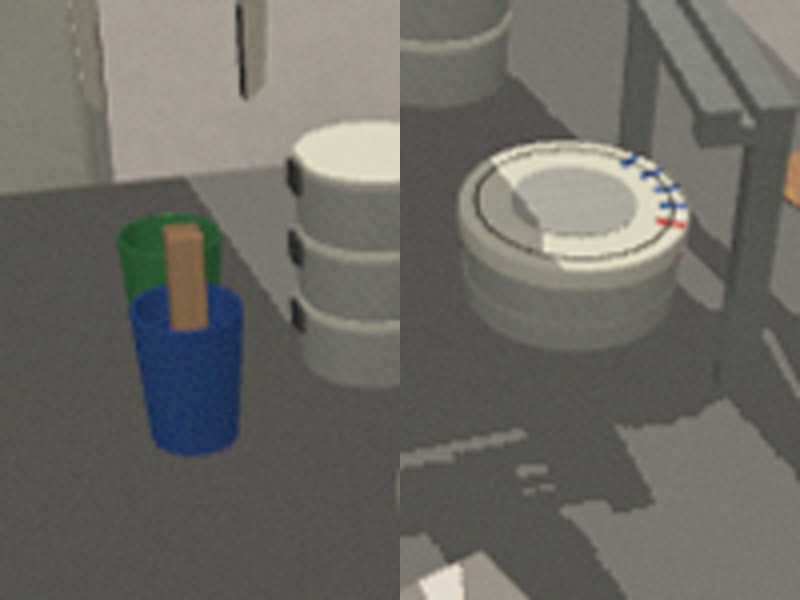

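The spatula rests in the upright blue cup (side 196,130), the hand is clear, and all five tabs are down.

```bash
python3 -c "
from plant import bot
print(bot.hand_in())"
```

```text
the job is handed in; nothing more can be done
None
```

The job is handed in, with no verdict returned: all five tabs were pressed home in order (about 11 N at most at the wrist), and the spatula was left standing tip down in the upright blue cup, with the hand clear, at about 37 s.

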